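# Stack the packing plates on the sloping rest

### The arm

A 7-joint arm with a two-finger parallel gripper is mounted at the origin on the work surface. World frame = base frame: x ahead of the robot, y to its left, z up, the work surface at z = 0. Lengths are in mm, angles in rad, forces in N, time in s.
With the tool pointing down it reaches from about 350 to 900 mm from the base axis. Payload 8.1 kg.
Tool frame: the origin (TCP) lies between the finger pads; the fingertips stand 11 mm ahead of it and the grasp point (between the pads) lies 8 mm behind it; z points along the fingers, y is the line along which they close (so a half turn about z gives the same grasp; the last joint's range is limited). The gripper opens to 92 mm and grips with 3 to 60 N. Pads are 19 mm wide; open, the fingers measure 130 mm over their backs; the gripper's body (75 mm by 190 mm) begins 47 mm behind the grasp point.
Start: joints at [1.147, 0.434, 0.025, 1.573, -0.012, 1.134, -0.075], TCP at [197.055, -593.136, 237.742] pointing down, gripper open.
Joint ranges: [-2.62, 2.62], [-0.44, 2.09], [-1.27, 1.32], [0.08, 2.57], [-1.32, 4.46], [0.12, 2], [-2.74, 2.74]. Speed limits (rad/s): [2.22, 2.22, 3.01, 3.01, 3.14, 3.14, 3.14].

### API

Orientations are given as a unit quaternion [x, y, z, w].
In Python, from bench import ctrl, state, cams gives the robot as it stands. The module is installed in compiled form; this text tells all that it offers. Calls block until the motion is done:
- ctrl.move_to(position, orientation): joint-space move of the TCP to a pose.
- ctrl.servo_line(position, vel=150, rot=None, max_force=None): straight line of the TCP; rot=None keeps the orientation; vel is the mean speed in mm/s. With max_force (N) it stops when the force on the tool has changed by that much, and returns True; else False.
- ctrl.movej(angles): joint-space move.
- ctrl.release() and ctrl.close(): open the fingers fully, or close them until they stop; the grip force is fixed at half the most.
- ctrl.sleep(seconds).
- ctrl.ik(position, orientation): joint angles nearest the present ones, or None.
- state(): the state.
- cams.read_camera(name): name is "scene" or "top" or "wrist"; returns a dict with "img" (384x512x3 uint8, red, green, blue), "vfov" (degrees; the focal length in pixels is half the picture's height over the tangent of half this angle, whatever the lens; pixels are square), "cx", "cy" (the principal point, pixels), "k1" (the pictures are not rectified: a ray, as slopes to the right and down, at radius r is drawn at 1 + k1 r^2 times it, then the intrinsics apply), "rvec" (rotation vector, rad) and "tvec" (3), from world to camera coordinates, as OpenCV has them; the wrist camera has in their place "tool_from_camera" (4x4, takes a point from camera to tool coordinates, whose origin is the TCP and whose axes are the flange's). Camera axes: x right, y down, z forward; pixel columns grow to the right and rows downward; lengths in mm; the calibration is good to about 2 mm. A picture is of the moment at which its call begins: read the wrist's pose just before it. There is no depth.
A pose or a line that the arm cannot do raises ctrl.IKError and nothing moves.
- ctrl.finish_job(): hands the job in; it is judged then, once.
Trained networks look in a picture, given as the dict that the camera call returned (one of the last four; its "shot" number tells which), for a name from the list of things; names that differ only in an ending like _2 or _b are one class to them, and where a whole thing is asked for, a point or a joint stands for the part that bears it (a point fixed in the world has none). Each returns a list of dicts, best first, with "p" (0 to 1); they miss things now and then, are a little off and sometimes report something else, mostly with a low value. They report only what shows in the picture. A call takes as long as a camera call. They do not tell look-alikes from the thing itself.
- cams.regions_of(picture, target): "mask" (384x512 bool, what is visible of it) and "box" ([left, top, right, bottom] in pixels, round what is visible of it).
The state is a dict: "time": time; "qpos": joint angles; "joint_velocities": joint speeds; "joint_efforts": joint torques, N m; "eef_pos": TCP position; "tool_rot": TCP orientation; "wrist_force": force on the tool from outside, world axes, zero at the start; "torque": the same for the moment, N m; "gripper_width": opening from 0.0 (shut) to 1.0 (fully open); "gripper_force": force on a finger pad.
Only numpy, scipy, OpenCV 4.12 (cv2) and the standard library are available. Lean on these libraries where they do the work, as an engineer would, in place of code of your own. Each camera call takes 0.05 s, during which the arm holds its last target. There are 200 camera calls.

### The job

Lay out the packing plates for the next die set-up: pull the top drawer of the blue cabinet right out to its stop, and stack every packing plate, those in the drawer and those lying on the turntable, in one neat pile in the yellow sloping rest between its side guides, each lying flat with its short edge square and right up against the backstop. Leave the drawer fully shut, and do not disturb the punches, tip protector, die seat and gauge on the turntable.

Things in the scene. Friction and masses are not known exactly. Their poses are not given: they have to be found in the camera images.
- plate1: packing plate: bright zinc-plated flat bar 90 x 45 x 8 mm with two dark bolt holes, about 0.25 kg, all alike; plate1 to plate3 start in the top drawer, plate4 to plate6 on the turntable; may be absent (None). Smooth: it slides easily on the deck, other plates and the drawer floor, hardly on the turntable. Origin at the centre of the underside; x along the 90 mm, y along the 45 mm, z up
- plate2: packing plate: bright zinc-plated flat bar 90 x 45 x 8 mm with two dark bolt holes, about 0.25 kg, all alike; plate1 to plate3 start in the top drawer, plate4 to plate6 on the turntable; may be absent (None). Smooth: it slides easily on the deck, other plates and the drawer floor, hardly on the turntable. Origin at the centre of the underside; x along the 90 mm, y along the 45 mm, z up
- plate3: packing plate: bright zinc-plated flat bar 90 x 45 x 8 mm with two dark bolt holes, about 0.25 kg, all alike; plate1 to plate3 start in the top drawer, plate4 to plate6 on the turntable; may be absent (None). Smooth: it slides easily on the deck, other plates and the drawer floor, hardly on the turntable. Origin at the centre of the underside; x along the 90 mm, y along the 45 mm, z up
- plate4: packing plate: bright zinc-plated flat bar 90 x 45 x 8 mm with two dark bolt holes, about 0.25 kg, all alike; plate1 to plate3 start in the top drawer, plate4 to plate6 on the turntable; may be absent (None). Smooth: it slides easily on the deck, other plates and the drawer floor, hardly on the turntable. Origin at the centre of the underside; x along the 90 mm, y along the 45 mm, z up
- plate5: packing plate: bright zinc-plated flat bar 90 x 45 x 8 mm with two dark bolt holes, about 0.25 kg, all alike; plate1 to plate3 start in the top drawer, plate4 to plate6 on the turntable; may be absent (None). Smooth: it slides easily on the deck, other plates and the drawer floor, hardly on the turntable. Origin at the centre of the underside; x along the 90 mm, y along the 45 mm, z up
- plate6: packing plate: bright zinc-plated flat bar 90 x 45 x 8 mm with two dark bolt holes, about 0.25 kg, all alike; plate1 to plate3 start in the top drawer, plate4 to plate6 on the turntable; may be absent (None). Smooth: it slides easily on the deck, other plates and the drawer floor, hardly on the turntable. Origin at the centre of the underside; x along the 90 mm, y along the 45 mm, z up
- rest: the yellow sloping rest, fixed: a sheet-steel trough, its deck tipped 20 degrees down to a backstop at its low end, which is the end away from the robot, with two upright guides on each side and a gap between these for the fingers. A plate let go on the deck slides down to the backstop by itself. Foot plate 170 x 100 mm; origin at the bench, near its middle
- deck: the rest's deck. Origin on its upper face at the foot of the backstop, on the centre line, 30 mm above the bench; x points down the slope into the backstop (deck from x = -140 mm to 0), y across, z square out. Backstop: face at x = 0, 52 mm high. Side guides, 46 mm high, inner faces at y = +-32.5 mm, stand at x -20 to 0 and -102 to -74 mm, open between. Plates lie with their centres at x = -45 mm, y = 0
- cab_drawer0 (a joint): how far the top drawer of the blue cabinet is out (the reading is in m): 0 shut, 155 mm at its stop; moves with about 1 N of friction and stays where it is left; it may start up to 12 mm open
- cab_drawer0_handle (a point): middle of the bar handle of the top drawer: an 11 mm thick aluminium bar 120 mm long, level, its axis 35 mm in front of the drawer front and 29 mm below the cabinet's top; axes as the cabinet's; it moves with the drawer
- cab: the blue three-drawer bench cabinet, 210 deep, 320 wide, 150 mm high, fixed; origin at the centre of its underside, x points from the front to the back (the drawers slide out along -x), z up. Top drawer: inside 165 mm front to back, 278 mm wide, smooth floor 106 mm above the bench, its side walls rise 22 mm over that floor, its front 32 mm and the cabinet's top 44 mm. Shut, the handle bar lies at x = -140 mm
- turntable: steel turntable, locked, fixed on the bench: disc 400 mm across, its upper face 36 mm above the bench; origin at the centre of its underside
- punch1: black punch segment lying on its side on the turntable, about 90 x 50 x 26 mm; origin at its underside near the middle; leave alone
- punch2: black punch segment lying on its side on the turntable, about 90 x 50 x 26 mm; origin at its underside near the middle; leave alone
- punch3: black punch segment lying on its side on the turntable, about 90 x 50 x 26 mm; origin at its underside near the middle; leave alone
- protector: green plastic tip protector, a channel 60 x 20 x 18 mm on the turntable; origin at the centre of its underside; leave alone
- die_seat: zinc-grey die seat, a grooved block 50 x 70 x 30 mm on the turntable; origin at the centre of its underside; leave alone
- gauge: small brass-faced lever gauge on a 40 mm square foot, 66 mm high, on the turntable; origin at the centre of its underside; leave alone
Mind the look-alikes: they are no part of the job. Leave any brown look-alike of the plate5 alone.

How it is judged (in metres and radians):
On the way:
1. the top drawer has been pulled right out to its stop (value of joint cab_drawer0 above 0.147 m), for 0.2 s.
At the end, for the whole second after the job is handed in: All plates present at rest in one pile on the sloping deck: each flat to it (0.06 rad), long side along the slope (0.1 rad), low short edge within 4 mm of the backstop, centre within 12 mm of the deck's centre line; top drawer shut to within 8 mm (x of plate1 in the frame of deck between -0.049 and -0.041 m and y of plate1 in the frame of deck between -0.012 and 0.012 m and z of plate1 in the frame of deck between -0.004 and 0.054 m and angle between the x axis of each of plate1, plate2, plate3, plate4, plate5, plate6 and the x axis of deck, either way round below 0.1 rad and angle between the z axis of each of plate1, plate2, plate3, plate4, plate5, plate6 and the z axis of deck, either way round below 0.06 rad and linear speed of each of plate1, plate2, plate3, plate4, plate5, plate6 below 0.02 m/s and x of plate2 in the frame of deck between -0.049 and -0.041 m and y of plate2 in the frame of deck between -0.012 and 0.012 m and z of plate2 in the frame of deck between -0.004 and 0.054 m and x of plate3 in the frame of deck between -0.049 and -0.041 m and y of plate3 in the frame of deck between -0.012 and 0.012 m and z of plate3 in the frame of deck between -0.004 and 0.054 m and x of plate4 in the frame of deck between -0.049 and -0.041 m and y of plate4 in the frame of deck between -0.012 and 0.012 m and z of plate4 in the frame of deck between -0.004 and 0.054 m and x of plate5 in the frame of deck between -0.049 and -0.041 m and y of plate5 in the frame of deck between -0.012 and 0.012 m and z of plate5 in the frame of deck between -0.004 and 0.054 m and x of plate6 in the frame of deck between -0.049 and -0.041 m and y of plate6 in the frame of deck between -0.012 and 0.012 m and z of plate6 in the frame of deck between -0.004 and 0.054 m and value of joint cab_drawer0 below 0.008 m); the robot touches nothing.
It fails at once if a punch, the tip protector, the die seat or the gauge on the turntable is pushed more than 4 cm or tipped over (distance of any of punch1, punch2, punch3, protector, die_seat, gauge from where it was at the start of the episode above 0.04 m or angle between any of punch1, punch2, punch3, protector, die_seat, gauge's own z axis and vertical above 0.5 rad).
Of plate1, plate2, plate3, plate4, plate5, plate6 only 4 to 6 are there at a start; the rules pass over those that are not, and their reading is None.
At some moment in a run one of plate1, plate2, plate3 may be knocked a few centimetres aside while the robot is not near it.
Once in a run the grip may slacken for a moment while it holds something.
It also fails if it takes over 210 s, if anything falls off the work surface, if the arm or the gripper's body presses on something with over 40 N, if the wrist force passes 120 N, or if a joint passes its speed limit or range.

## Working session

There is one attempt and no reset: what is moved stays moved. The work goes in short steps, each a Python script; the robot and the scene stay as the last script left them, time stands still between calls to the robot, and variables do not carry over. Pictures are saved under pics/ and viewed, at most 14 in all, crops included, and the job is handed in when it is done.

```bash
mkdir -p pics; ls; python3 - <<'E'
from bench import ctrl,state,cams
import cv2
s=state();print(s['time'],s['eef_pos'],s['tool_rot'],s['gripper_width'])
for n in('scene','top'):
    c=cams.read_camera(n);cv2.imwrite(f'pics/{n}0.png',c['img'][:,:,::-1]);print({k:v for k,v in c.items() if k!='img'})
c=cams.read_camera('wrist');print({k:v for k,v in c.items() if k!='img'})
E
python3 -c "
import cv2,numpy as np
a=cv2.imread('pics/scene0.png');b=cv2.imread('pics/top0.png')
cv2.imwrite('pics/both0.png',cv2.resize(np.vstack([a,b]),None,fx=.78,fy=.78))"
```

```text
pics
0.0 [ 196.8815612  -592.66335756  236.92600568] [ 9.87171621e-01  1.59660798e-01 -1.91404857e-04 -7.63744351e-04] 0.9986627955409467
{'vfov': 51.32063637838235, 'cx': 250.11283579305928, 'cy': 191.9856982104542, 'k1': -0.0472366476686163, 'rvec': array([ 0.58928335,  2.50195618, -1.39216837]), 'tvec': array([ 423.81245799,   -1.50442772, 1379.75671131]), 'shot': 1}
{'vfov': 54.0324122575885, 'cx': 258.8863561076869, 'cy': 192.04964322415162, 'k1': 0.02774405588575308, 'rvec': array([ 2.16843134, -2.22134912,  0.06733752]), 'tvec': array([ -12.37693478,  464.29234646, 1151.12510451]), 'shot': 2}
{'vfov': 60.432029061168656, 'cx': 254.09036657043384, 'cy': 187.6870410932145, 'k1': -0.07064177259692857, 'tool_from_camera': array([[-1.24338501e-05, -9.57038979e-01, -2.89959296e-01,
         7.76445255e+01],
       [ 9.99997693e-01, -6.34778305e-04,  2.05226654e-03,
        -1.97201146e-01],
       [-2.14815894e-03, -2.89958601e-01,  9.57036778e-01,
        -1.46531482e+02],
       [ 0.00000000e+00,  0.00000000e+00,  0.00000000e+00,
         1.00000000e+00]]), 'shot': 3}
```

View pics/scene0.png

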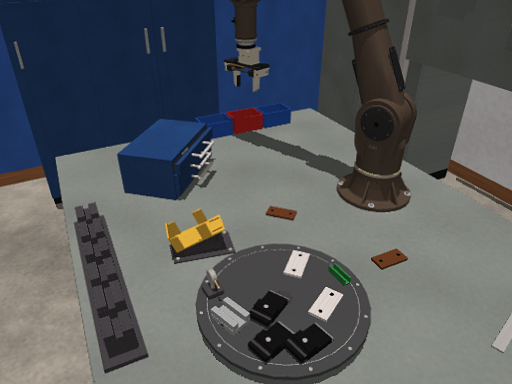

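View pics/top0.png

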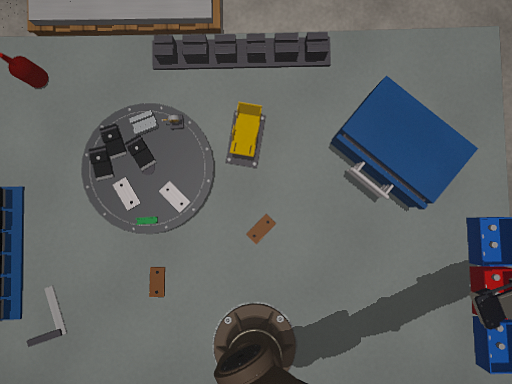

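The scene shows two bright plates on the turntable, at about (125,193) and (174,195) in the top view. The brown plates on the bench at (157,281) and (261,229) are look-alikes. The yellow rest is at (245,130), the cabinet at (405,140) and the handles at (370,180).

```bash
cat > h.py <<'E'
from bench import ctrl,state,cams
import numpy as np,cv2
from scipy.spatial.transform import Rotation as R
from scipy.optimize import minimize
def cam(n):
    s=state();c=cams.read_camera(n)
    f=192/np.tan(np.radians(c['vfov']/2));c['K']=np.array([[f,0,c['cx']],[0,f,c['cy']],[0,0,1.]]);c['D']=np.array([c['k1'],0,0,0,0.])
    if n=='wrist':
        T=np.eye(4);T[:3,:3]=R.from_quat(s['tool_rot']).as_matrix();T[:3,3]=s['eef_pos']
        W=np.linalg.inv(T@c['tool_from_camera']);c['R']=W[:3,:3];c['t']=W[:3,3]
    else: c['R']=cv2.Rodrigues(c['rvec'])[0];c['t']=np.array(c['tvec'],float).ravel()
    return c
def proj(c,P): return cv2.projectPoints(np.asarray(P,float).reshape(-1,3),cv2.Rodrigues(c['R'])[0],c['t'],c['K'],c['D'])[0][:,0]
def unproj(c,uv,z):
    p=cv2.undistortPoints(np.asarray(uv,float).reshape(-1,1,2),c['K'],c['D'])[:,0]
    d=np.c_[p,np.ones(len(p))]@c['R'];o=-c['R'].T@c['t']
    return o+d*((z-o[2])/d[:,2])[:,None]
def plate(c,mask,z):
    "centre, long-axis yaw, sizes of a plate whose top is at z"
    cs=cv2.findContours(mask.astype('uint8'),0,cv2.CHAIN_APPROX_NONE)[0];k=max(cs,key=cv2.contourArea)[:,0]
    w=unproj(c,k,z)[:,:2].astype('float32');r=cv2.minAreaRect(w);b=cv2.boxPoints(r)
    e=[b[1]-b[0],b[2]-b[1]];L=max(e,key=np.linalg.norm)
    return np.array(r[0]),np.arctan2(L[1],L[0]),sorted(r[1])
def fit(cs,masks,model,x0,step):
    "silhouette fit of convex models: model(x)->(N,3)"
    def hullm(pts):
        m=np.zeros((384*2,512*2),np.uint8);cv2.fillConvexPoly(m,cv2.convexHull((pts*2*16).astype(np.int32)),1,shift=4);return m
    T=[]
    for m in masks:
        k=np.vstack([q[:,0] for q in cv2.findContours(m.astype('uint8'),0,1)[0]]).astype(float);T.append(hullm(k+.0))
    def cost(x):
        s=0
        for c,t in zip(cs,T):
            h=hullm(proj(c,model(x)));s+=1-(h&t).sum()/(h|t).sum()
        return s
    S=np.vstack([x0]+[np.array(x0)+np.eye(len(x0))[i]*step[i] for i in range(len(x0))])
    r=minimize(cost,x0,method='Nelder-Mead',options=dict(initial_simplex=S,xatol=.05,fatol=1e-4,maxiter=600))
    return r.x,r.fun
def pose(x,y,a,P):
    c,s=np.cos(a),np.sin(a);P=np.asarray(P,float);return np.c_[x+c*P[:,0]-s*P[:,1],y+s*P[:,0]+c*P[:,1],P[:,2]]
def box(x0,x1,y0,y1,z0,z1): return [[x,y,z] for x in(x0,x1) for y in(y0,y1) for z in(z0,z1)]
def down(yaw): # tool z down, tool y (closing) along world angle yaw
    y=np.array([np.cos(yaw),np.sin(yaw),0]);z=np.array([0,0,-1.]);x=np.cross(y,z)
    return R.from_matrix(np.c_[x,y,z])
E
cat > m1.py <<'E'
from h import *
t=cam('top')
for r in cams.regions_of(t,'plate1'):
    print('plate',round(r['p'],2),r['box'],plate(t,r['mask'],44))
for n in('punch1','protector','die_seat','gauge'):
    for r in cams.regions_of(t,n):
        if r['p']>.4:print(n,round(r['p'],2),r['box'],plate(t,r['mask'],50)[0])
cab=max(cams.regions_of(t,'cab'),key=lambda r:r['p']);rest=cams.regions_of(t,'rest')[0];hm=cams.regions_of(t,'cab_drawer0_handle')
print('cab',cab['p'],cab['box'],'rest',rest['p'],rest['box'],[(h['p'],h['box']) for h in hm])
s=cam('scene');cab2=cams.regions_of(s,'cab')[0];print('cab2',cab2['p'],cab2['box'])
def blue(c): 
    h=cv2.cvtColor(c['img'],cv2.COLOR_RGB2HSV);return (abs(h[...,0].astype(int)-110)<14)&(h[...,1]>120)
def yel(c):
    h=cv2.cvtColor(c['img'],cv2.COLOR_RGB2HSV);m=(abs(h[...,0].astype(int)-24)<8)&(h[...,1]>150)&(h[...,2]>60)
    b=cams.regions_of(c,'rest')[0]['box'];o=np.zeros_like(m);b=[int(v) for v in b];o[b[1]-3:b[3]+4,b[0]-3:b[2]+4]=1;return m&o
B=box(-105,105,-160,160,0,150)
c0=unproj(t,[[405,142]],150)[0];print('c0',c0)
m1=blue(t)&cab['mask'];m2=blue(s)&cab2['mask']
for cs,ms in(([t],[m1]),([t,s],[m1,m2])):
    best=min((fit(cs,ms,lambda x:pose(x[0],x[1],x[2],B),[c0[0],c0[1],a],[20,20,.2]) for a in(-.9,-.6,-.3)),key=lambda r:r[1]);print('cab',best)
a=np.radians(20)
def deck(w):
    P=np.array(box(-140,-139,-w,w,-2,0)+box(-102,-74,-w,w,0,46)+box(-20,0,-w,w,0,46)+box(0,2,-w,w,-2,52),float)
    return np.c_[P[:,0]*np.cos(a)+P[:,2]*np.sin(a),P[:,1],30-P[:,0]*np.sin(a)+P[:,2]*np.cos(a)]
d0=unproj(t,[[248,110]],30)[0];print('d0',d0)
y1,y2=yel(t),yel(s)
for cs,ms in(([t],[y1]),([t,s],[y1,y2])):
    print('deck',fit(cs,ms,lambda x:pose(x[0],x[1],x[2],deck(x[3])),[d0[0],d0[1],-.1,35],[10,10,.1,2]))
E
python3 m1.py
```

```text
plate 0.88 [249.0, 215.9, 277.7, 248.5] (array([351.34857178, -24.10011292]), np.float32(-0.8111601), [42.29047775268555, 84.55184936523438])
plate 0.65 [115.3, 181.3, 142.3, 207.8] (array([465.13830566, 373.26229858]), np.float32(0.47262508), [45.05760192871094, 89.06155395507812])
plate 0.64 [151.5, 268.5, 163.4, 297.0] (array([204.67527771, 285.56646729]), np.float32(-0.0067212926), [44.06361770629883, 85.25179290771484])
punch1 0.8 [101.2, 120.2, 124.8, 157.8] [628.40167236 409.71096802]
punch1 0.79 [124.0, 137.9, 156.4, 167.0] [591.77185059 329.73083496]
punch1 0.7 [89.7, 144.6, 114.5, 180.8] [561.53106689 445.98596191]
protector 0.5 [136.9, 217.3, 158.5, 225.6] [385.20941162 312.35192871]
die_seat 0.86 [128.1, 111.3, 161.2, 132.6] [679.15600586 318.29943848]
die_seat 0.51 [101.7, 126.0, 126.6, 157.5] [626.68762207 410.03994751]
gauge 0.56 [164.8, 116.0, 187.3, 130.0] [680.92321777 224.39602661]
cab 0.85 [330.3, 78.0, 477.1, 212.3] rest 0.9 [225.0, 99.9, 271.6, 167.4] [(0.97, [335.6, 132.9, 429.0, 212.5]), (0.46, [130.7, 110.7, 157.7, 133.2])]
cab2 0.94 [119.8, 119.5, 211.0, 201.3]
c0 [ 583.84797411 -426.42914097  150.        ]
cab (array([ 588.07573449, -432.60360616,   -0.7170095 ]), np.float64(0.03162369207772797))
cab (array([ 586.64822285, -434.63364096,   -0.71219674]), np.float64(0.09002296504210261))
d0 [716.81475468   3.92251549  30.        ]
deck (array([ 7.02801562e+02,  1.39647281e+00, -1.80348868e-01,  3.53526365e+01]), np.float64(0.017355215996981754))
deck (array([ 7.02954692e+02,  1.59390221e+00, -1.87354506e-01,  3.52141336e+01]), np.float64(0.05320302157334378))
```

```bash
cat >> h.py <<'E'
CAB=np.array([586.9,-433.8]);CY=-.714;DECK=(703.,1.5,-.185)
def cabw(x,y,z): return pose(*CAB,CY,[[x,y,z]])[0]
def towc(P): 
    d=np.asarray(P)[:,:2]-CAB;c,s=np.cos(CY),np.sin(CY);return np.c_[d[:,0]*c+d[:,1]*s,-d[:,0]*s+d[:,1]*c]
def bestdown(p,yaw):
    q=np.array(state()['qpos']);o=[]
    for k in(0,np.pi):
        r=down(yaw+k).as_quat();j=ctrl.ik(p,r)
        if j is not None:o.append((np.abs(np.array(j)-q).max(),tuple(r)))
    return np.array(min(o)[1]) if o else None
def save(c,n): cv2.imwrite(f'pics/{n}.png',c['img'][:,:,::-1])
E
python3 - <<'E'
from h import *
p=cabw(-125,0,260);r=bestdown(p,CY+np.pi/2);print(p,r)
ctrl.close();ctrl.move_to(p,r);c=cam('wrist');save(c,'w1')
# predicted handle ends shut, cabinet top front edge
print(proj(c,[cabw(-140,-60,121),cabw(-140,60,121),cabw(-105,-160,150),cabw(-105,160,150),cabw(-105,0,150)]))
print(state()['time'])
t=cam('top');h=cv2.cvtColor(t['img'],cv2.COLOR_RGB2HSV);m=((h[...,2]>190)&(h[...,1]<40));m2=np.zeros_like(m);m2[165:225,148:205]=1
print('p',plate(t,m&m2,44));m2[:]=0;m2[165:225,100:150]=1;print('p',plate(t,m&m2,44))
E
```

```text
[ 492.43143988 -351.94225053  260.        ] [0.34946496 0.93694943 0.         0.        ]
[[189.38816835 163.08725938]
 [324.63780573 162.72928699]
 [ 69.51146313 211.54039374]
 [445.18317005 210.64480121]
 [257.24099897 211.67124576]]
3.7167
p (array([462.02993774, 216.894104  ]), np.float32(0.40299672), [32.64935302734375, 90.62569427490234])
p (array([426.90533447, 374.70495605]), np.float32(0.0), [0.0, 0.0])
```

View pics/w1.png

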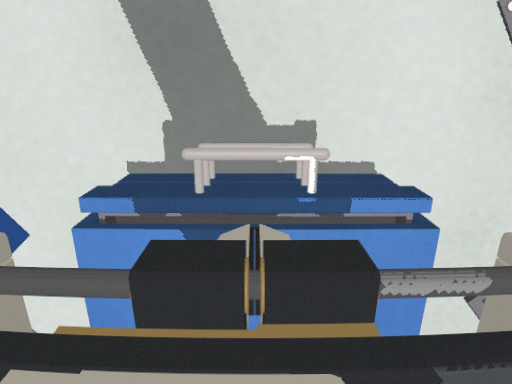

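The top handle bar runs from (183,154) to (330,154). The drawer is slightly open, with a dark gap at rows 213–222, and the cabinet's top front edge is at about row 222. I'll refine from these.

```bash
python3 - <<'E'
from h import *
c=cam('wrist')
f=lambda uv,z:print(uv,z,towc(unproj(c,[uv],z)).round(1))
f([183,154],121);f([330,154],121);f([256,222],150);f([256,225],150);f([76,228],150);f([437,228],150);f([82,212],138);f([431,212],138);f([256,187],138)
g=c['img'][:,150].astype(int)
for r in range(170,245,2):print(r,g[r],end=' ')
E
```

```text
[183, 154] 121 [[-148.2  -65.3]]
[330, 154] 121 [[-147.8   64.2]]
[256, 222] 150 [[-95.7  -1.2]]
[256, 225] 150 [[-93.   -1.2]]
[76, 228] 150 [[ -89.8 -156.9]]
[437, 228] 150 [[-89.  155.3]]
[82, 212] 138 [[-100.  -155.9]]
[431, 212] 138 [[-99.2 154.4]]
[256, 187] 138 [[-122.8   -1.1]]
170 [122 126 124] 172 [123 126 123] 174 [45 67 93] 176 [41 63 94] 178 [40 63 93] 180 [43 61 94] 182 [ 46  68 108] 184 [37 61 92] 186 [36 59 92] 188 [38 63 93] 190 [43 63 93] 192 [42 64 96] 194 [41 62 94] 196 [35 59 89] 198 [ 44  69 106] 200 [ 47  72 112] 202 [ 46  72 110] 204 [ 47  75 113] 206 [ 44  70 108] 208 [ 43  71 112] 210 [ 48  74 112] 212 [ 47  70 105] 214 [77 76 78] 216 [77 74 78] 218 [76 73 76] 220 [75 73 77] 222 [75 72 77] 224 [43 64 96] 226 [39 63 96] 228 [ 45  70 107] 230 [ 80 130 203] 232 [ 82 129 202] 234 [ 80 128 199] 236 [ 79 131 203] 238 [ 79 129 201] 240 [ 60  90 138] 242 [44 45 46] 244 [36 38 38]
```

```bash
python3 - <<'E'
from h import *
ctrl.servo_line(cabw(-128,0,260),vel=150)
print(ctrl.servo_line(cabw(-128,0,116),vel=100,max_force=12),state()['eef_pos'])
print(ctrl.servo_line(cabw(-300,0,116),vel=90,max_force=20),towc([state()['eef_pos']]),state()['wrist_force'])
ctrl.sleep(.3)
p=towc([state()['eef_pos']])[0]
ctrl.servo_line(cabw(p[0]+3,0,116),vel=30)
ctrl.servo_line(cabw(p[0]+3,0,200),vel=150)
v=cabw(-180,0,330);ctrl.move_to(v,state()['tool_rot']);c=cam('wrist');save(c,'w2')
print(state()['time'],[(round(r['p'],2),np.round(r['box']),plate(c,r['mask'],114)) for r in cams.regions_of(c,'plate1')])
t=cam('top');save(t,'t2')
E
```

```text
False [ 490.56739247 -350.15682537  116.63847027]
True [[-277.44960162    0.29517276]] [ 2.32741252 -0.62040214  1.85858377]
9.1417 [(0.76, array([241., 130., 282., 208.]), (array([ 460.03103638, -316.93496704]), np.float32(-0.7248361), [44.20648956298828, 90.33556365966797])), (0.69, array([153., 139., 198., 219.]), (array([ 405.55038452, -397.34118652]), np.float32(-0.83340347), [46.649654388427734, 91.46598815917969]))]
```

View pics/w2.png

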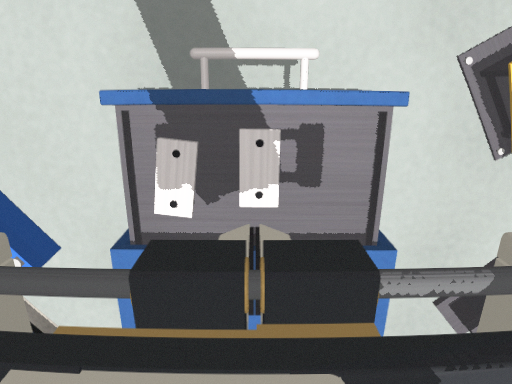

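The drawer is out to its stop and holds two plates, A at about (260,168) and B at about (176,178). B is near the left wall. I'll grasp A first.

```bash
cat >> h.py <<'E'
A20=np.radians(20)
def deckw(x,y,z):
    return pose(*DECK,[[x*np.cos(A20)+z*np.sin(A20),y,30-x*np.sin(A20)+z*np.cos(A20)]])[0]
def deckrot(p):
    q=np.array(state()['qpos']);o=[]
    c,s=np.cos(DECK[2]),np.sin(DECK[2]);n=np.array([c*np.sin(A20),s*np.sin(A20),np.cos(A20)])
    for k in(1,-1):
        y=k*np.array([-s,c,0]);z=-n;r=R.from_matrix(np.c_[np.cross(y,z),y,z]).as_quat();j=ctrl.ik(p,r)
        if j is not None:o.append((np.abs(np.array(j)-q).max(),tuple(r)))
    return np.array(min(o)[1]) if o else None
def pick(xy,yaw,floor,lift,shift=(0,0)):
    "grasp a plate lying on floor; yaw of its long side"
    xy=np.array(xy,float)+shift;p=[*xy,floor+90];r=bestdown(p,yaw+np.pi/2)
    ctrl.release();ctrl.move_to(p,r)
    hit=ctrl.servo_line([*xy,floor+12.5],vel=100,max_force=10)
    ctrl.close();ctrl.servo_line([*xy,lift],vel=150)
    s=state();print('pick hit',hit,'width',round(s['gripper_width'],3),'F',s['gripper_force'],'t',s['time'])
def place(n,x=-51,y=0,dx=0):
    "dx: plate centre ahead of the TCP in deck x"
    hi=deckw(x-dx,y,130);r=deckrot(hi);ctrl.move_to(hi,r)
    s=state();print('hold',round(s['gripper_width'],3))
    hit=ctrl.servo_line(deckw(x-dx,y,8*n+14),vel=80,max_force=8)
    ctrl.release();ctrl.sleep(.4);ctrl.servo_line(deckw(x-dx,y,130),vel=120);print('placed hit',hit,state()['time'])
E
python3 - <<'E'
from h import *
print(towc([[460,-317],[405.6,-397.3]]))
pick([460,-317],-.725,106,240)
# look at the rest from behind it
hi=deckw(-160,0,190);p=[hi[0]-60,hi[1]+10,300];r=bestdown(p,DECK[2]+np.pi/2)
ctrl.move_to(p,r);c=cam('wrist');save(c,'w3')
h=cv2.cvtColor(c['img'],cv2.COLOR_RGB2HSV);m=(abs(h[...,0].astype(int)-24)<8)&(h[...,1]>150)&(h[...,2]>60);m[230:]=0
ov=c['img'][:,:,::-1].copy()
for q in [deckw(x,y,z) for x,y,z in box(-102,-74,-32.5,32.5,0,46)+box(-20,0,-32.5,32.5,0,46)+[[0,0,52],[0,0,0],[-140,0,0]]]:
    cv2.circle(ov,tuple(int(v) for v in proj(c,q)[0]),2,(0,0,255),-1)
cv2.imwrite('pics/w3o.png',ov);print(state()['gripper_width'],state()['time'])
E
```

```text
[[-172.39236334    5.16943531]
 [-160.91966245  -91.14166028]]
pick hit False width 0.482 F 29.997377693653107 t 13.9917
0.4857433968213434 15.4
```

View pics/w3o.png

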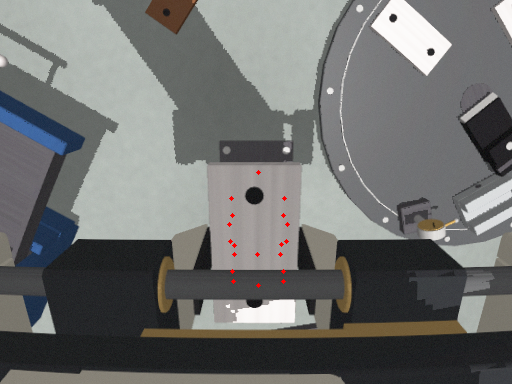

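The held plate covers most of the rest here; the fitted points lie under it, at about (258,225). I'll check the plate's offset in the grip, then place it with a force guard.

```bash
cat >> h.py <<'E'
def heldcheck():
    "offset of the held plate's far edge (nominal +45) along tool x, tool held level"
    s=state();c=cam('wrist');rr=[(r['p'],r) for r in cams.regions_of(c,'plate1')]
    Rt=R.from_quat(s['tool_rot']).as_matrix();out=[]
    col=c['img'][:,230:280].astype(int).min(2).mean(1)
    for p,r in rr:
        ys,xs=np.where(r['mask']);m=np.abs(xs-256)<20
        if m.sum()<50: continue
        top=ys[m].min();w=unproj(c,[[256,top]],s['eef_pos'][2]-4.5)[0]
        out.append((round(p,2),top,(Rt.T@(w-s['eef_pos'])).round(1)))
    return out
E
python3 - <<'E'
from h import *
print(heldcheck());c=cam('wrist');s=state()
w=unproj(c,[[256,163],[254,195],[208,165],[301,165]],s['eef_pos'][2]-4.5);print(((w-s['eef_pos'])@R.from_quat(s['tool_rot']).as_matrix()).round(1))
E
```

```text
[(0.63, np.int64(162), array([45.9,  0.4,  4.5]))]
[[ 45.4   0.1   4.5]
 [ 29.7  -0.9   4.5]
 [ 44.5 -22.5   4.5]
 [ 44.5  21.2   4.5]]
```

```bash
python3 - <<'E'
from h import *
place(0)
# look: tool on the robot side, image up pointing away from robot if reachable
p=deckw(-45,0,200);
for k in(0,np.pi):
    r=down(DECK[2]+np.pi/2+k);ax=r.as_matrix()[:,0]
    q=np.array([*(p[:2]-105*ax[:2]),270]);j=ctrl.ik(q,r.as_quat());print(k,q,j is not None)
    if j is not None and ax[0]>0: break
ctrl.move_to(q,r.as_quat());c=cam('wrist')
ov=c['img'][:,:,::-1].copy()
for x,y,z in box(-102,-74,-32.5,32.5,0,46)+box(-20,0,-32.5,32.5,0,46)+[[0,0,52],[-90,22.5,8],[-90,-22.5,8],[-140,0,0]]:
    cv2.circle(ov,tuple(int(v) for v in proj(c,deckw(x,y,z))[0]),2,(0,0,255),-1)
cv2.imwrite('pics/w4.png',ov);print(state()['time'])
E
```

```text
hold 0.484
placed hit False 20.375
0 [831.88049842 -22.61867596 270.        ] True
3.141592653589793 [625.46388578  16.01009608 270.        ] True
22.9167
```

View pics/w4.png

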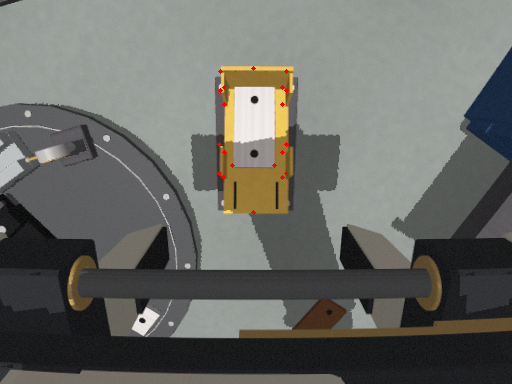

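The model points match the rest well, and plate A lies against the backstop at (254,125). Next I'll measure plate B again, along with the drawer wall.

```bash
python3 - <<'E'
from h import *
p=cabw(-180,-80,280);r=bestdown(p,CY+np.pi/2);ctrl.move_to(p,r);c=cam('wrist');save(c,'w5')
for q in cams.regions_of(c,'plate1'):
    if q['p']>.4:
        a=plate(c,q['mask'],114);print(q['p'],q['box'],a,towc([a[0]]),a[1]-CY)
for x in(-200,-160,-130):print(proj(c,[cabw(x,-139,106),cabw(x,-139,128)]).round().tolist(),c['img'][int(proj(c,[cabw(x,-139,120)])[0,1])][::1][60:260:8].mean(1).round().tolist())
print(r,state()['time'])
E
```

```text
0.83 [270.6, 80.7, 321.2, 179.1] (array([ 405.10046387, -431.33956909]), np.float32(-0.71749735), [45.43366622924805, 89.58676147460938]) [[-139.00596597 -117.19414014]] -0.0034973621
[[313.0, 189.0], [317.0, 196.0]] [113.0, 116.0, 113.0, 114.0, 113.0, 113.0, 113.0, 115.0, 109.0, 111.0, 111.0, 112.0, 111.0, 112.0, 111.0, 62.0, 65.0, 62.0, 63.0, 64.0, 64.0, 65.0, 65.0, 65.0, 67.0]
[[315.0, 151.0], [319.0, 155.0]] [111.0, 112.0, 109.0, 111.0, 107.0, 110.0, 110.0, 109.0, 110.0, 108.0, 115.0, 113.0, 109.0, 113.0, 98.0, 63.0, 66.0, 59.0, 63.0, 62.0, 63.0, 60.0, 62.0, 65.0, 65.0]
[[317.0, 120.0], [321.0, 122.0]] [111.0, 113.0, 114.0, 115.0, 113.0, 112.0, 114.0, 112.0, 113.0, 113.0, 116.0, 114.0, 115.0, 117.0, 118.0, 116.0, 117.0, 117.0, 118.0, 120.0, 120.0, 120.0, 120.0, 120.0, 122.0]
[ 0.93694943 -0.34946496  0.          0.        ] 24.675
```

View pics/w5.png

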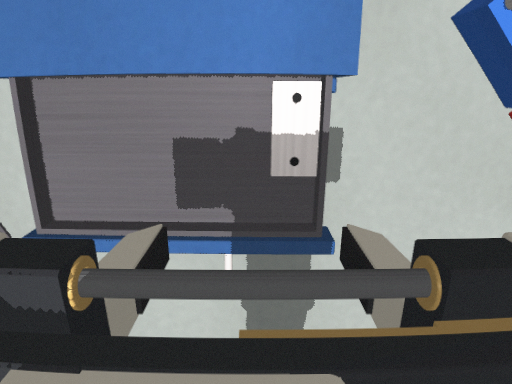

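Plate B has been knocked flush against the wall at (297,129). I'll drag it clear by pressing lightly on its top with closed fingers.

```bash
python3 - <<'E'
from h import *
ctrl.close();r=state()['tool_rot']
ctrl.move_to(cabw(-141,-117,180),r)
print(ctrl.servo_line(cabw(-141,-117,118),vel=40,max_force=8),state()['eef_pos'],state()['wrist_force'])
z=state()['eef_pos'][2]-.5
ctrl.servo_line(cabw(-168,-50,z),vel=60);print(state()['wrist_force'])
ctrl.servo_line(cabw(-168,-50,220),vel=150)
p=cabw(-180,-60,280);ctrl.move_to(p,r);c=cam('wrist');save(c,'w6')
for q in cams.regions_of(c,'plate1'):
    if q['p']>.4:
        a=plate(c,q['mask'],114);print(q['p'],q['box'],a,towc([a[0]]),a[1]-CY)
print(state()['time'])
E
```

```text
True [ 404.20591176 -430.31061189  125.35597206] [0.82763333 0.23458137 7.48768378]
[-0.165994   -0.52965247  5.62831595]
0.7 [239.3, 102.2, 291.7, 194.2] (array([ 421.85473633, -383.28939819]), np.float32(-0.7941383), [45.4043083190918, 90.2874984741211]) [[-157.81018082  -69.90856017]] -0.080138326
30.4667
```

```bash
python3 - <<'E'
from h import *
sh=(cabw(0,9,0)-cabw(0,0,0))[:2]
pick([421.9,-383.3],-.794,106,240,sh)
hi=deckw(-51,0,130);p=[hi[0]-60,hi[1],300];ctrl.move_to(p,bestdown(p,DECK[2]+np.pi/2))
print(heldcheck(),state()['gripper_width'],state()['tool_rot'])
E
```

```text
pick hit False width 0.484 F 29.999630749225616 t 35.0583
[(0.79, np.int64(160), array([45.6,  1.4,  4.5])), (0.64, np.int64(102), array([72. ,  1.4,  4.5]))] 0.4839585981085488 [ 9.95577224e-01 -9.39457487e-02 -5.20794928e-05  4.29101126e-04]
```

```bash
python3 - <<'E'
from h import *
place(1)
p=[430,290,330];ctrl.move_to(p,bestdown(p,np.pi/2));c=cam('wrist');save(c,'w7')
for q in cams.regions_of(c,'plate1'):
    if q['p']>.3:print(q['p'],q['box'],plate(c,q['mask'],44))
t=cam('top');print([(q['p'],q['box'],plate(t,q['mask'],44)) for q in cams.regions_of(t,'plate1') if q['p']>.3])
print(state()['time'],state()['tool_rot'])
E
```

```text
hold 0.486
placed hit False 41.2583
0.94 [238.9, 262.1, 266.8, 309.7] (array([189.86186218, 293.18453979]), np.float32(1.5659248), [18.469987869262695, 40.32978057861328])
0.92 [425.9, 169.1, 487.6, 220.9] (array([363.49389648,  -2.23774719]), np.float32(-0.8000617), [48.582149505615234, 86.8653335571289])
[(0.91, [158.8, 182.3, 190.1, 209.6], (array([453.44973755, 231.64172363]), np.float32(0.7656471), [46.35456085205078, 89.64794921875])), (0.72, [114.2, 179.6, 129.1, 206.7], (array([446.47094727, 380.56588745]), np.float32(-0.0042323438), [23.74281883239746, 39.32652282714844])), (0.66, [151.7, 266.9, 163.5, 295.6], (array([204.64555359, 285.56735229]), np.float32(-0.0067219413), [44.062232971191406, 85.0619888305664])), (0.64, [236.9, 110.3, 257.8, 140.3], (array([667.68530273,  10.65494156]), np.float32(-0.22708315), [48.14097213745117, 86.6450424194336]))]
43.0333 [ 9.99999506e-01 -8.42216101e-04 -3.86871751e-04  3.59663823e-04]
```

View pics/w7.png

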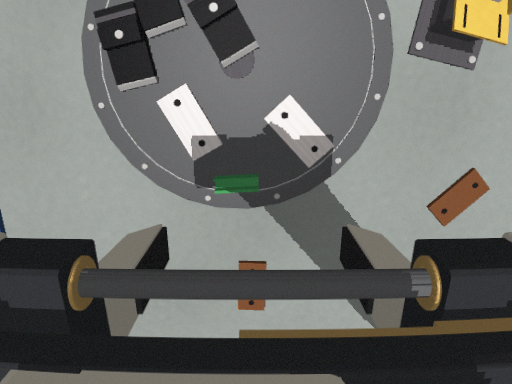

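The turntable plates show as D, with holes at (177,103) and (201,143), and C, with holes at (284,115) and (314,149). The green protector at (237,184) is close to C's left finger path, so I'll shift that grasp.

```bash
python3 - <<'E'
from h import *
c=cam('wrist')
for n,h in(('D',[[177,103],[201,143]]),('C',[[284,115],[314,149]])):
    w=unproj(c,h,44)[:,:2];d=w[0]-w[1];print(n,w.mean(0),np.arctan2(d[1],d[0]),np.linalg.norm(d))
w=unproj(c,[[216,177],[259,177],[259,191],[216,191]],54)[:,:2];print('prot',w)
C=np.array([453.4,231.6]);a=.766;u=np.array([np.cos(a),np.sin(a)]);v=np.array([-u[1],u[0]])
print('prot in C frame',np.c_[(w-C)@u,(w-C)@v])
E
```

```text
D [465.2356293  372.47853494] 0.5043861440544504 59.10360595986989
C [453.22412083 229.16772731] 0.7450355643321475 60.29938968484896
prot [[395.58483606 338.78493796]
 [395.43064316 281.80776372]
 [375.99686724 281.75723123]
 [376.14255619 339.46648177]]
prot in C frame [[ 32.64004015 117.32788196]
 [ -6.97096887  76.3719285 ]
 [-21.0117184   89.80813156]
 [ 19.10067969 131.29758014]]
```

```bash
python3 - <<'E'
from h import *
a=.755;v=np.array([-np.sin(a),np.cos(a)])
pick([453.3,230.4],a,36,240,-5*v)
hi=deckw(-51,0,130);p=[hi[0]-60,hi[1],300];ctrl.move_to(p,bestdown(p,DECK[2]+np.pi/2))
print(heldcheck(),state()['gripper_width'])
E
```

```text
pick hit False width 0.486 F 29.99975949525833 t 47.325
[(0.84, np.int64(157), array([47. ,  1.4,  4.4])), (0.78, np.int64(98), array([73.7,  1.4,  4.4]))] 0.48139410234802704
```

```bash
python3 - <<'E'
from h import *
place(2)
pick([465.2,372.8],.49,36,240)
hi=deckw(-51,0,130);p=[hi[0]-60,hi[1],300];ctrl.move_to(p,bestdown(p,DECK[2]+np.pi/2))
c=cam('wrist');save(c,'w8');print(heldcheck(),state()['gripper_width'])
E
```

```text
hold 0.487
placed hit False 52.8833
pick hit True width 0.483 F 29.92168039083481 t 57.7583
[(0.84, np.int64(96), array([74.6,  1.4,  4.4])), (0.81, np.int64(155), array([47.9,  1.4,  4.5]))] 0.4854267936292574
```

View pics/w8.png

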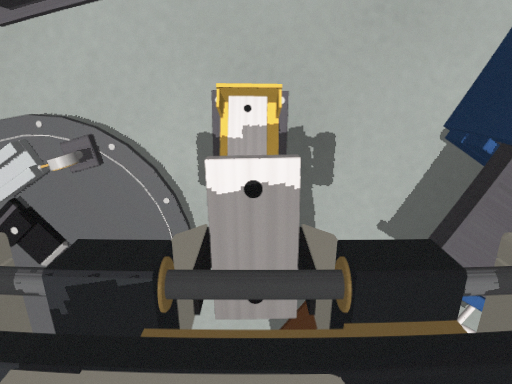

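Plate D is held straight at (253,235), about 3 mm ahead of the TCP. The earlier plates in the rest look seated against the backstop.

```bash
python3 - <<'E'
from h import *
place(3,dx=3)
p=deckw(-45,0,200);r=down(DECK[2]-np.pi/2);ax=r.as_matrix()[:,0];q=[*(p[:2]-105*ax[:2]),270]
ctrl.move_to(q,r.as_quat());c=cam('wrist')
ov=c['img'][:,:,::-1].copy()
for x,y,z in [[-90,22.5,32],[-90,-22.5,32],[0,22.5,32],[0,-22.5,32]]:
    cv2.circle(ov,tuple(int(v) for v in proj(c,deckw(x,y,z))[0]),1,(0,0,255),-1)
cv2.imwrite('pics/w9.png',cv2.resize(ov[40:240,130:390],None,fx=3,fy=3,interpolation=cv2.INTER_CUBIC))
s=cam('scene');cv2.imwrite('pics/s9.png',cv2.resize(s['img'][190:380,130:390,::-1],None,fx=3,fy=3,interpolation=cv2.INTER_CUBIC));print(state()['time'])
E
```

```text
hold 0.488
placed hit False 63.5917
64.3167
```

View pics/w9.png

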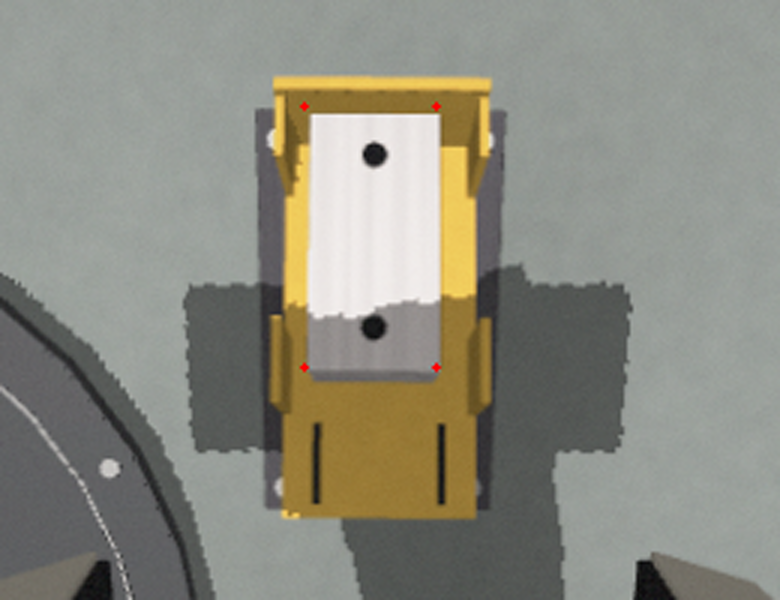

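View pics/s9.png

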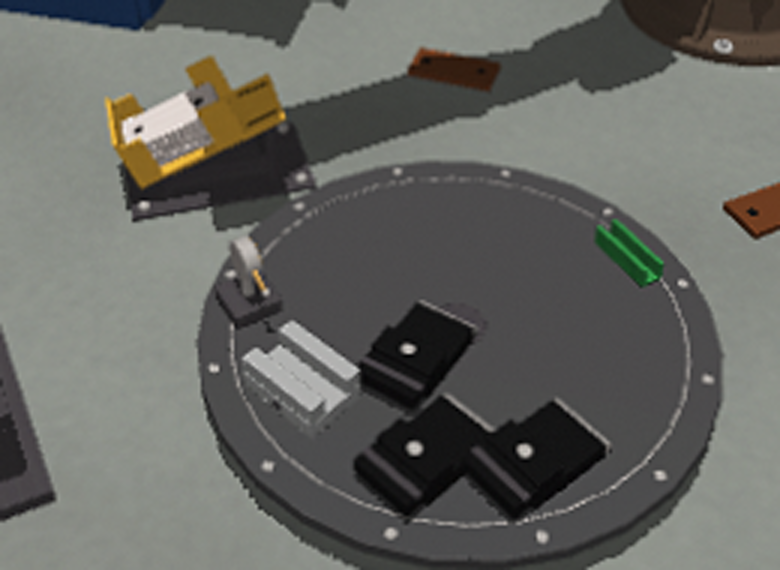

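The pile of four looks neat. The top plate's low edge may sit 1–2 mm off the backstop, so I'll square the pile with a gentle push and then shut the drawer.

```bash
python3 - <<'E'
from h import *
ctrl.close();hi=deckw(-118,0,110);r=deckrot(hi);ctrl.move_to(hi,r)
print(ctrl.servo_line(deckw(-118,0,15),vel=100,max_force=8))
h=ctrl.servo_line(deckw(-94,0,15),vel=20,max_force=10)
d=np.array(state()['eef_pos'])-deckw(0,0,15);ex=deckw(1,0,0)-deckw(0,0,0);print('push',h,d@ex)
ctrl.sleep(.3);ctrl.servo_line(deckw(-118,0,15),vel=40);ctrl.servo_line(deckw(-118,0,130),vel=120)
p=deckw(-45,0,200);r=down(DECK[2]-np.pi/2);ax=r.as_matrix()[:,0];q=[*(p[:2]-105*ax[:2]),270]
ctrl.move_to(q,r.as_quat());c=cam('wrist')
ov=c['img'][:,:,::-1].copy()
for x,y,z in [[-90,22.5,32],[-90,-22.5,32],[0,22.5,32],[0,-22.5,32]]:
    cv2.circle(ov,tuple(int(v) for v in proj(c,deckw(x,y,z))[0]),1,(0,0,255),-1)
cv2.imwrite('pics/w10.png',cv2.resize(ov[40:240,130:390],None,fx=3,fy=3,interpolation=cv2.INTER_CUBIC))
# shut the drawer: push the bar from outside
p=cabw(-325,0,200);r=bestdown(p,CY+np.pi/2);ctrl.move_to(p,r)
print(ctrl.servo_line(cabw(-325,0,118),vel=100,max_force=8))
print(ctrl.servo_line(cabw(-146,0,118),vel=90,max_force=25),towc([state()['eef_pos']]))
ctrl.sleep(.3);x=towc([state()['eef_pos']])[0,0];ctrl.servo_line(cabw(x-30,0,118),vel=80);ctrl.servo_line(cabw(x-30,0,260),vel=150)
ctrl.move_to(cabw(-135,0,260),state()['tool_rot']);c=cam('wrist');save(c,'w11');print(proj(c,[cabw(-140,0,121),cabw(-148,0,121)]),state()['time'])
E
```

```text
False
push True -101.82673710093265
False
True [[-155.57898227   -0.29086289]]
[[252.32503669 183.38192808]
 [252.34747354 191.86152909]] 77.1167
```

View pics/w10.png

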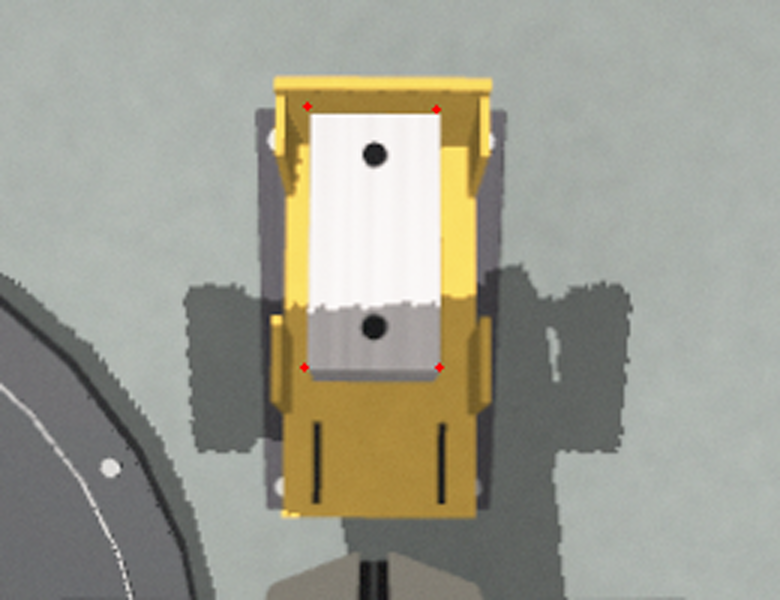

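View pics/w11.png

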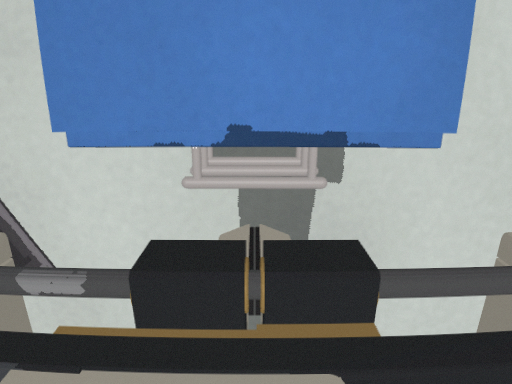

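The drawer is shut: its bar is at row 183, as predicted for closed. The pile did not move under a 10 N push, so it is seated against the backstop.

```bash
python3 - <<'E'
from h import *
print(ctrl.finish_job(),state()['time'])
E
```

```text
the job is handed in; nothing more can be done
the job is handed in; nothing more can be done
```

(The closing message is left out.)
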